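# Lock the vacuum sealer's pump-filter cover

### The arm

A 7-joint arm with a two-finger parallel gripper is mounted at the origin on a cart in front of the work surface, level with it; the furniture and walls round the work are solid. World frame = base frame: x ahead of the robot, y to its left, z up, the work surface at z = 0. Lengths are in m, angles in rad, forces in N, time in s.
With the tool pointing down it reaches from about 0.425 to 0.925 m from the base axis. Payload 6.8 kg.
Tool frame: the origin (TCP) lies on the mounting face of the last link; the fingertips stand 173 mm ahead of it and the grasp point (between the pads) lies 155 mm ahead of it; z points along the fingers, y is the line along which they close (so a half turn about z gives the same grasp; the last joint's range is limited). The gripper opens to 85 mm and grips with 20 to 120 N. Pads are 22 mm wide; open, the fingers measure 114 mm over their backs; the gripper's body (76 mm by 85 mm) begins 54 mm behind the grasp point. The pads swing forward as they close: fully open they stand 13 mm farther back than shut.
Start: joints at [1.114, 0.477, 0.022, 1.555, -0.011, 1.109, -0.083], TCP at [0.231, -0.634, 0.405] pointing down, gripper open.
Joint ranges: [-2.96, 2.96], [-0.34, 2.1], [-1.41, 1.46], [0.24, 2.44], [-1.37, 4.51], [0.17, 1.92], [-2.96, 2.96]. Speed limits (rad/s): [2.39, 2.39, 3.14, 3.14, 3.14, 3.14, 3.14].

### API

Orientations are given as a rotation vector (axis times angle).
In Python, from bench import r gives the robot as it stands.
- The arm moves only by the tool carry_out, never from a script. Its argument "moves" is a list of rows, each a list of 5 numbers: the shift along the tool's x, y, z in m, then the turn about the tool's z in rad, then the finger opening in m, from 0 to 0.0854. In form: [[dx, dy, dz, roll, claw], ...]. A call has exactly 8 rows; each row is the pose to reach, as a shift and turn from the pose commanded when the call began, along the tool's axes at that moment; what a row does not reach only later rows make up. A row lasts 1/10 s, in which the tool goes at most 50 mm and 8.59 degrees, less where a joint would pass 70% of its speed; a pose out of reach is approached as far as the arm can. A call with a gripper value outside its range is refused whole. The fingers move at their own pace and stop on an object; "force" is the grip in N (left out, the last holds). Time passes only in rows, so rows that repeat a pose let the fingers close, or fill a call up. It gives the time, the measured TCP pose, the force, the opening and the grip force at its end, in the units of the state.
- r.get_obs(): the state, without advancing time (a new reading comes with each control period).
- r.grab_frame(name): name is "scene" or "top" or "wrist"; returns the picture (384x512x3 uint8, red, green, blue); there is no depth.
- r.calibration(name): a dict with "fx", "fy", "cx", "cy" (pixels), "rvec" (rotation vector, rad) and "tvec" (3), from world to camera coordinates, as OpenCV has them. Camera axes: x right, y down, z forward; pixel columns grow to the right and rows downward; lengths in m; the calibration is good to about 2 mm. A picture is of the moment at which its call begins: read the wrist's pose just before it. calibration takes no time and is no camera call; for the wrist camera it gives the pose at the moment of the call.
- r.hand_in(): hands the job in; it is judged then, once.
The state is a dict: "clock": time; "joints": joint angles; "qvel": joint speeds; "tau": joint torques, N m; "tcp_pos": TCP position; "orientation": TCP orientation; "contact_force": force on the tool from outside, world axes, zero at the start; "moment": the same for the moment, N m; "grip_width": finger opening in m; "gripper_force": force on a finger pad.
Only numpy, scipy, OpenCV 4.12 (cv2) and the standard library are available. Lean on these libraries where they do the work, as an engineer would, in place of code of your own. Each camera call takes 0.05 s, during which the arm holds its last target. There are 200 camera calls.

### The job

The pump-filter cover of the vacuum sealer is back on, but its slotted quarter-turn stud still stands proud. Take the service key out of the holster on the sealer's end, set its blade in the slot, press and turn the stud clockwise until it drops into its catch and sits flush with its collar, without forcing it, and then put the key back upright, fully down in its holster. Turn the stud only with the key and leave the tape, the pen and the scissors where they lie.

Things in the scene. Friction and masses are not known exactly. Their poses are not given: they have to be found in the camera images.
- sealer: The countertop vacuum sealer, fixed: a low white housing 160 mm deep (x) and 330 mm long (y). Origin: centre of its underside on the worktop; its x points from the aluminium sealing lid to the back, y along it, z up. Tops above the worktop: aluminium lid 58 mm, rear deck 50 mm, grey filter cover 54 mm, the round collar about the stud (49 mm across) 63 mm. The stud's axis stands at x = 36, y = 85 mm in its frame.
- stud: The steel stud's round head, 34 mm across, standing in the grey collar. Origin: centre of the head's top face, at the mouth of its slot; x runs along the slot, z up along the stud's axis. The slot is 26 mm long, 5 mm wide and 6 mm deep with closed ends, its mouth chamfered 1.6 mm all round. The head stands 7 mm above the collar's rim when open and is level with it when locked.
- stud_depth (a joint): How far the stud is pressed in (m): 0 fully proud, 0.007 home and flush. An O-ring holds it where it is pushed; sliding it takes about 5 N. Somewhere between 0.002 and 0.005 two lugs land on a hard rim inside; it goes no deeper until, turned under a light push (7 to 15 N), it meets its catch: there it drops under the push to 0.007, if followed down, and can no longer be turned.
- stud_turn (a joint): Angle of the stud (rad): 0 when the slot lies along the sealer's x; grows clockwise seen from above; starts between 0 and 0.15. The receptacle under the cover is loose, so the catch lies anywhere from 0.95 to 1.6 rad and is found by feel; it takes the stud over some 0.1 rad. Stop at 1.8. Turning takes under 0.15 N m; the blade has 0.1 rad of play each way. Over 25 N on the stud harms it.
- key: The loose service key, 76 mm tall, 50 g, standing blade down in its holster. Origin: middle of the blade's tip edge; z up along the key, x along the blade's width. From the tip up: steel blade 20 mm wide (x) and 3 mm thick (y), 12 mm long; steel neck 24 by 9 mm, up to 36 mm; flat black grip 44 mm wide (x), 14 mm thick (y) with rounded edges, from 36 to 76 mm: grasp it across its 14 mm. The key may be turned half round.
- holster (a point): Centre of the mouth of the key holster, a white rectangular pocket on the sealer's end face (its -y end); axes as the sealer's. Opening 30 mm (sealer's x) by 15 mm (y), 43 mm deep; the mouth is 58 mm above the worktop. Parked, the underside of the key's grip rests on the mouth, so the blade's tip is 36 mm below it and the blade's width lies along the sealer's x.
- tape: Bystander: a roll of tape lying flat, 96 mm across, 25 mm high. Origin: centre of its underside.
- pen: Bystander: a pen 145 mm long lying behind the sealer. Origin: centre of its underside.
- scissors: Bystander: kitchen scissors, 199 mm long, lying beside the holster. Origin: centre of their underside.
Not all that is in view belongs to the job. Leave any white look-alike of the key alone.

How it is judged:
By the outcome, as a careful person would: the job done as asked, in the order asked, and still so for the second after the job is handed in, with the robot touching nothing.
It also fails if it takes over 67 s, if anything falls off the work surface, if the arm or the gripper's body presses on something with over 40 N, if the wrist force passes 120 N, or if a joint passes its speed limit or range.

## Working session

There is one attempt and no reset: what is moved stays moved. The work goes in short steps, Python scripts to look and compute and a tool call to move; the robot and the scene stay as the last step left them, time stands still between calls to the robot, and variables do not carry over. Pictures are saved under pics/ and viewed, at most 12 in all, crops included, and the job is handed in when it is done.

Besides the shell and the picture viewer there is one more tool, called after ">>>" by a JSON object that holds its "op" and its "data", one argument or row to a line. carry_out: Moves the arm, as the interface text tells. Its arguments: {"type":"object","properties":{"moves":{"type":"array","items":{"type":"array","items":{"type":"number"}}},"force":{"type":"number"}},"required":["moves"]}

```bash
mkdir -p pics; ls; python3 - <<'E'
from bench import r
import cv2,numpy as np
o=r.get_obs()
for k,v in o.items(): print(k,np.round(v,4))
a=r.grab_frame("scene");b=r.grab_frame("top")
cv2.imwrite("pics/s.png",a[:,:,::-1]);cv2.imwrite("pics/t.png",b[:,:,::-1])
for n in("scene","top","wrist"):
  c=r.calibration(n);print(n,{k:np.round(v,3).tolist() for k,v in c.items()})
E
```

```text
pics
clock 0.0
joints [ 1.1139  0.4778  0.0224  1.5564 -0.0115  1.1093 -0.0831]
qvel [ 0.0009  0.0013  0.0017  0.0003  0.0004 -0.0013 -0.0006]
tau [ 1.50000e-03 -5.96447e+01  1.60870e+00 -2.81191e+01  1.26000e-02
  9.50000e-03  0.00000e+00]
tcp_pos [ 0.2306 -0.6341  0.4037]
orientation [-3.0922e+00 -5.4480e-01  8.0000e-04]
contact_force [0.1475 1.3415 0.0274]
moment [-0.0716 -0.0081  0.0194]
gripper_force 0.0
grip_width 0.0857
scene {'fx': 495.059, 'fy': 495.059, 'cx': 256.066, 'cy': 185.105, 'rvec': [1.853, -0.83, 0.52], 'tvec': [-0.349, 0.221, 1.234]}
top {'fx': 365.255, 'fy': 365.255, 'cx': 258.876, 'cy': 192.062, 'rvec': [2.159, -2.121, 0.147], 'tvec': [-0.051, 0.508, 1.141]}
wrist {'fx': 291.396, 'fy': 291.396, 'cx': 254.622, 'cy': 189.674, 'rvec': [-2.386, 1.671, 0.231], 'tvec': [-0.674, -0.034, 0.38]}
```

View pics/s.png

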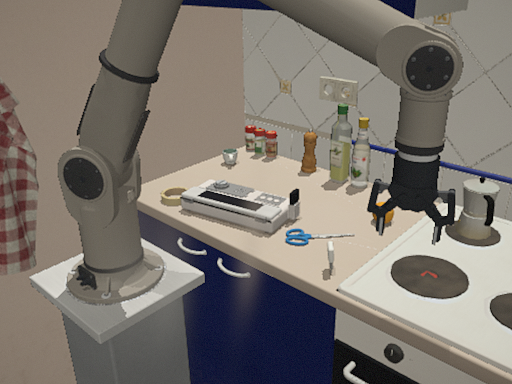

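View pics/t.png

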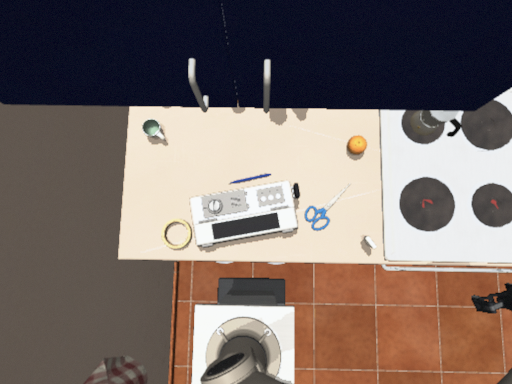

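The scene view shows the sealer at about (237,203), with the black key grip at (294,197) and the stud at the far left end. In the top view the key is at (296,190), the stud at (215,206), and the scissors, pen and tape are nearby. The white look-alike is at (370,242).

```bash
cat > h.py <<'E'
from bench import r
import cv2,numpy as np
from scipy.spatial.transform import Rotation as R
def cam(n):
    c=r.calibration(n);M=R.from_rotvec(c['rvec']).as_matrix();return c,M,np.array(c['tvec'])
def ray(cm,u,v):
    c,M,t=cm;d=M.T@np.array([(u-c['cx'])/c['fx'],(v-c['cy'])/c['fy'],1]);return -M.T@t,d
def plane(cm,u,v,z):
    o,d=ray(cm,u,v);return o+d*(z-o[2])/d[2]
def proj(cm,p):
    c,M,t=cm;q=M@np.array(p)+t;return np.array([c['fx']*q[0]/q[2]+c['cx'],c['fy']*q[1]/q[2]+c['cy']])
def tri(*rs):
    A=0;b=0
    for o,d in rs:
        d=d/np.linalg.norm(d);P=np.eye(3)-np.outer(d,d);A=A+P;b=b+P@o
    return np.linalg.solve(A,b)
E
python3 - <<'E'
from h import *
T=cam("top");S=cam("scene")
t=cv2.imread("pics/t.png");s=cv2.imread("pics/s.png")
print("key",plane(T,296,190,.098),"stud",plane(T,215,206,.07),"tape",plane(T,177,234,.02))
print("tri key",tri(ray(T,296,190),ray(S,294.5,196)))
# white housing contour
hsv=cv2.cvtColor(t,cv2.COLOR_BGR2HSV)
m=((t.min(2)>190)&(hsv[:,:,1]<25)).astype(np.uint8);m[:170]=0;m[255:]=0;m[:,:180]=0;m[:,310:]=0
cs,_=cv2.findContours(m,0,2);c=max(cs,key=cv2.contourArea);print(cv2.minAreaRect(c))
for p in cv2.boxPoints(cv2.minAreaRect(np.vstack([c for c in cs if len(c)>10]))): print(p,plane(T,*p,.054)[:2])
a=cv2.resize(t[165:260,160:350],None,fx=4,fy=4,interpolation=2);b=cv2.resize(s[170:250,160:360],None,fx=4,fy=4,interpolation=2)
cv2.imwrite("pics/c.png",np.vstack([a[:280,:760],b[:,:760]]))
E
```

```text
key [ 0.50837842 -0.1558308   0.098     ] stud [0.45785703 0.0940727  0.07      ] tape [0.37030665 0.2200662  0.02      ]
tri key [ 0.51219641 -0.15847256  0.07872121]
((242.55743408203125, 212.82310485839844), (49.993900299072266, 106.74845123291016), 79.91940307617188)
[185.6319  197.55434] [0.48491433 0.19060029]
[299.54288 177.30351] [ 0.5564985  -0.17102484]
[308.2935  226.52562] [ 0.4000823  -0.19874913]
[194.3825  246.77644] [0.330768   0.15587047]
```

View pics/c.png

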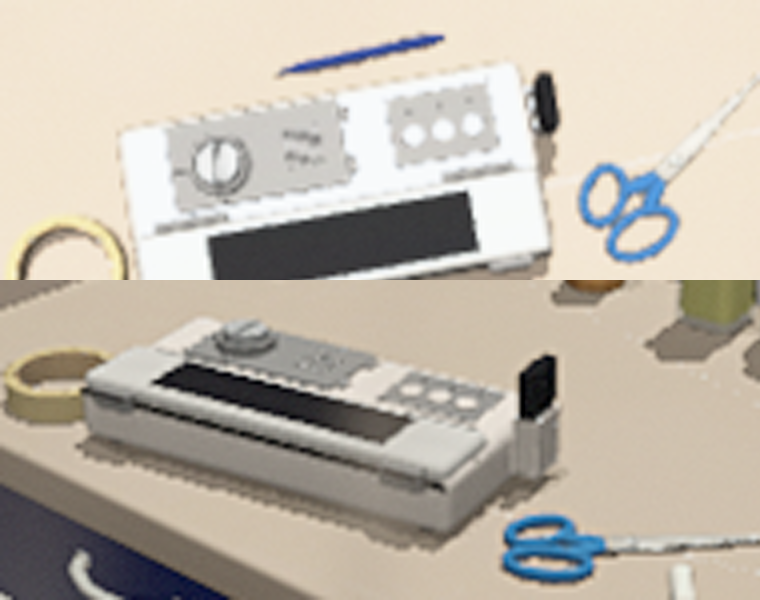

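```bash
cat >> h.py <<'E'
def go(p,yawy=None):
    "tool-axis shift to TCP world p; yawy: wanted world angle of tool y (deg), modulo 180"
    o=r.get_obs();M=R.from_rotvec(o['orientation']).as_matrix()
    d=M.T@(np.array(p)-o['tcp_pos']);a=np.degrees(np.arctan2(M[1,1],M[0,1]))
    roll=None if yawy is None else np.radians((-(yawy-a)+90)%180-90)
    print("t",round(o['clock'],2),"shift",np.round(d,4),"roll",roll,"tcp",np.round(o['tcp_pos'],4),"y-angle",round(a,2),"tilt",np.round(M[:,2],4),"q",np.round(o['joints'],3),"F",np.round(o['contact_force'],1),"w",np.round(o['grip_width'],4),round(o['gripper_force'],1))
E
python3 - <<'E'
from h import *
go([.47,-.19,.36],-79)
c,M,t=cam("wrist");print("campos",-M.T@t,M[2])
E
```

```text
t 0.1 shift [ 0.3768 -0.3355  0.0443] roll 0.15679582624079397 tcp [ 0.2306 -0.6341  0.4038] y-angle -70.02 tilt [-7.0e-04  1.5e-03 -1.0e+00] q [ 1.114  0.478  0.022  1.556 -0.011  1.109 -0.083] F [-0.1 -0.3 -0.8] w 0.0855 0.0
campos [ 0.29461501 -0.61098073  0.37322592] [-0.25205186 -0.08860693 -0.96364863]
```

>>> {"op": "carry_out", "data": {
  "moves": [
    [0.035, -0.031, 0, 0.02, 0.085],
    [0.07, -0.062, 0, 0.04, 0.085],
    [0.105, -0.093, 0.005, 0.06, 0.085],
    [0.14, -0.124, 0.01, 0.08, 0.085],
    [0.175, -0.155, 0.015, 0.1, 0.085],
    [0.21, -0.187, 0.02, 0.12, 0.085],
    [0.245, -0.218, 0.025, 0.14, 0.085],
    [0.28, -0.25, 0.03, 0.157, 0.085]
  ]
}}

```text
clock: 0.9
tcp_pos: [0.4088, -0.302, 0.3744]
orientation: [3.127, 0.299, -0.0]
contact_force: [0.6, -0.2, 0.0]
grip_width: 0.0851
gripper_force: 0.0
```

```bash
python3 - <<'E'
from h import *
go([.47,-.19,.34],-79)
E
```

```text
t 0.9 shift [ 0.0813 -0.0983  0.0344] roll -0.0011944417852934942 tcp [ 0.4088 -0.302   0.3744] y-angle -79.07 tilt [-1.e-04 -1.e-04 -1.e+00] q [ 0.61   0.243 -0.113  1.975  0.034  0.926 -0.9  ] F [ 0.6 -0.2  0. ] w 0.0851 0.0
```

>>> {"op": "carry_out", "data": {
  "moves": [
    [0.01, -0.015, 0, -0.149, 0.085],
    [0.02, -0.03, 0, -0.298, 0.085],
    [0.03, -0.045, 0, -0.447, 0.085],
    [0.04, -0.06, 0, -0.596, 0.085],
    [0.05, -0.075, 0, -0.745, 0.085],
    [0.06, -0.09, 0, -0.894, 0.085],
    [0.06, -0.1, 0, -1.043, 0.085],
    [0.06, -0.1, 0, -1.192, 0.085]
  ]
}}

```text
clock: 1.7
tcp_pos: [0.4482, -0.1924, 0.3744]
orientation: [-2.41, -2.014, 0.0]
contact_force: [-0.2, -1.0, -0.6]
grip_width: 0.0847
gripper_force: 0.0
```

>>> {"op": "carry_out", "data": {
  "moves": [
    [0, 0, 0, -0.149, 0.085],
    [0, 0, 0, -0.298, 0.085],
    [0, 0, 0, -0.447, 0.085],
    [0, 0, 0, -0.596, 0.085],
    [0, 0, 0, -0.745, 0.085],
    [0, 0, 0, -0.894, 0.085],
    [0, 0, 0, -1.043, 0.085],
    [0, 0, 0, -1.192, 0.085]
  ]
}}

```text
clock: 2.5
tcp_pos: [0.448, -0.1941, 0.3744]
orientation: [-0.868, -3.019, -0.0]
contact_force: [-0.2, -0.6, -0.0]
grip_width: 0.0849
gripper_force: 0.0
```

>>> {"op": "carry_out", "data": {
  "moves": [
    [0, 0, 0, -0.149, 0.085],
    [0, 0, 0, -0.298, 0.085],
    [0, 0, 0, -0.447, 0.085],
    [0, 0, 0, -0.596, 0.085],
    [0, 0, 0, -0.745, 0.085],
    [0, 0, 0, -0.757, 0.085],
    [0, 0, 0, -0.757, 0.085],
    [0, 0, 0, -0.757, 0.085]
  ]
}}

```text
clock: 3.3
tcp_pos: [0.4482, -0.1942, 0.3746]
orientation: [0.295, -3.128, -0.0]
contact_force: [-0.8, -0.4, -0.7]
grip_width: 0.0852
gripper_force: 0.0
```

```bash
python3 - <<'E'
from h import *
go([.47,-.12,.36],-79)
W=cam("wrist")
im=r.grab_frame("wrist")[:,:,::-1];cv2.imwrite("pics/w1.png",im)
np.save("w1.npy",np.array([W[0]['rvec'],W[0]['tvec']]))
for p in([.51,-.157,.09],[.458,.094,.07]): print(proj(W,p))
E
```

```text
t 3.3 shift [-0.0353  0.0688  0.0146] roll -0.0037946929801634098 tcp [ 0.4482 -0.1942  0.3746] y-angle 100.78 tilt [-2.e-04  0.e+00 -1.e+00] q [ 0.861  0.273 -0.671  1.987  0.208  0.949  1.845] F [-0.8 -0.4 -0.7] w 0.0852 0.0
[280.31654444 254.22379046]
[528.35419269 241.01551051]
```

View pics/w1.png

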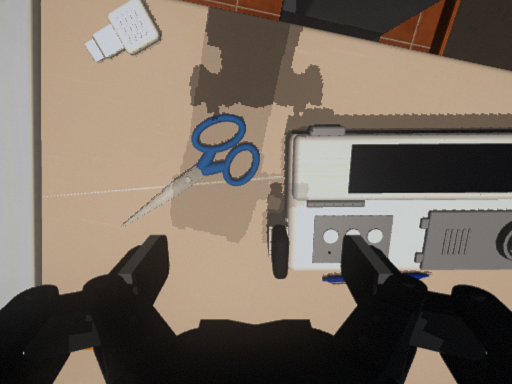

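The wrist view shows the key grip from above at (281,251). The sealer's −y edge runs near column 290 and the stud is cut off at (510,243). I'll move sideways for a second view that includes the stud.

>>> {"op": "carry_out", "data": {
  "moves": [
    [-0.005, 0.02, 0, 0, 0.085],
    [-0.01, 0.04, 0.003, 0, 0.085],
    [-0.015, 0.06, 0.006, 0, 0.085],
    [-0.02, 0.08, 0.009, 0, 0.085],
    [-0.02, 0.1, 0.01, 0, 0.085],
    [-0.02, 0.1, 0.01, 0, 0.085],
    [-0.02, 0.1, 0.01, 0, 0.085],
    [-0.02, 0.1, 0.01, 0, 0.085]
  ]
}}

```text
clock: 4.15
tcp_pos: [0.449, -0.0931, 0.3648]
orientation: [-0.297, 3.127, -0.001]
contact_force: [-0.4, 0.5, -1.1]
grip_width: 0.0848
gripper_force: 0.0
```

```bash
python3 - <<'E'
from h import *
go([.47,-.12,.36],-79)
W=cam("wrist")
im=r.grab_frame("wrist")[:,:,::-1];cv2.imwrite("pics/w2.png",im)
np.save("w2.npy",np.array([W[0]['rvec'],W[0]['tvec']]))
for p in([.51,-.157,.09],[.458,.094,.07]): print(proj(W,p))
E
```

```text
t 4.15 shift [-0.0155 -0.0304  0.0048] roll -0.0025857176716875116 tcp [ 0.449  -0.0931  0.3648] y-angle 100.85 tilt [ 3.e-04 -5.e-04 -1.e+00] q [ 0.716  0.243 -0.731  2.058  0.205  0.911  1.634] F [-0.4  0.5 -1.1] w 0.0848 0.0
[173.21749214 239.72407759]
[441.20256002 227.10058851]
```

View pics/w2.png

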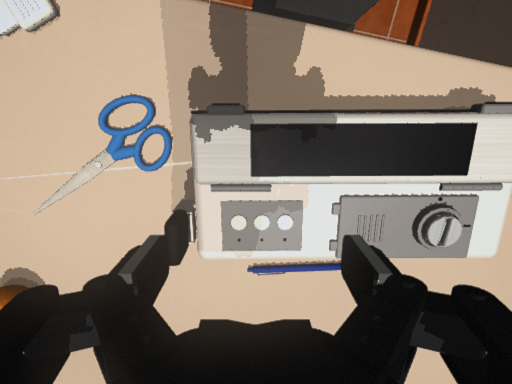

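The second wrist view shows the stud at (440,229) with its slot nearly vertical in the image, and the dark lid plate at (362,150). The left finger partly hides the key.

```bash
cat >> h.py <<'E'
def cams(f):
    a=np.load(f);c=r.calibration("wrist");return c,R.from_rotvec(a[0]).as_matrix(),a[1]
def blob(mask,cm,z,near):
    cs,_=cv2.findContours(mask.astype(np.uint8),0,1)
    c=min((c for c in cs if cv2.contourArea(c)>15),key=lambda c:abs(cv2.pointPolygonTest(c,near,True)) if cv2.pointPolygonTest(c,near,True)<0 else 0)
    P=np.array([plane(cm,*p[0],z)[:2] for p in c])
    return c,P,cv2.minAreaRect((P*1000).astype(np.float32))
E
python3 - <<'E'
from h import *
w1=cv2.imread("pics/w1.png");w2=cv2.imread("pics/w2.png");W1=cams("w1.npy");W2=cams("w2.npy")
g=w2.max(2);_,P,q=blob(g<60,W2,.058,(350,150));print("plate",q)
roi=np.zeros(g.shape,bool);roi[200:290,262:300]=1
_,P,q=blob((w1.max(2)<60)&roi,W1,.098,(281,250));print("key w1",q)
T=cam("top");t=cv2.imread("pics/t.png");roi=np.zeros(t.shape[:2],bool);roi[175:215,285:305]=1
_,P,q=blob((t.max(2)<70)&roi,T,.098,(296,190));print("key top",q)
a=cv2.resize(w2[195:265,400:480],None,fx=5,fy=5,interpolation=2)
b=cv2.resize(w1[210:290,240:310],None,fx=4.375,fy=4.375,interpolation=2)
cv2.imwrite("pics/c2.png",np.hstack([a,b[:350]]))
print("stud plane .07",plane(W2,440,229,.07),"tri",tri(ray(W2,440,229),ray(T,215,206)))
E
```

```text
plate ((400.680419921875, 0.13385009765625), (48.419864654541016, 209.55458068847656), 11.09127426147461)
key w1 ((503.5098876953125, -159.4263916015625), (55.38267517089844, 14.833687782287598), 11.669065475463867)
key top ((506.9035339355469, -155.83941650390625), (40.262569427490234, 12.229830741882324), 0.24944907426834106)
stud plane .07 [0.4601178 0.0935544 0.07     ] tri [0.45895977 0.09374382 0.070104  ]
```

View pics/c2.png

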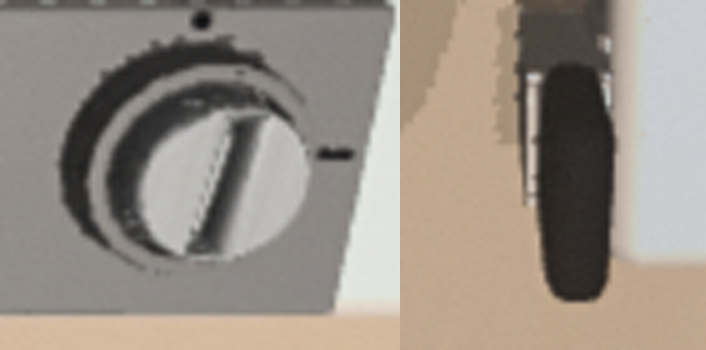

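The stud crop shows the head's ellipse centred at about full-image (445,232), with slot ends near (449,218) and (441,245). In the other crop the key grip's top far end is at about (280.5,278.6) in w1.

```bash
python3 - <<'E'
from h import *
W1=cams("w1.npy");W2=cams("w2.npy");T=cam("top")
print("stud",plane(W2,445,232.4,.07)); a=plane(W2,449,218,.07);b=plane(W2,441,245,.07);print("slot",a,b,np.degrees(np.arctan2(*(b-a)[1::-1])))
e=plane(W1,280.5,278.6,.098);ux=np.array([np.cos(np.radians(11.1)),np.sin(np.radians(11.1)),0]);k=e-.022*ux;print("key",k)
s=plane(W2,445,232.4,.07);d=k-s;uy=np.array([-ux[1],ux[0],0]);print("key in sealer",36+1e3*d@ux,85+1e3*d@uy)
go([k[0],k[1],.30],101.1)
E
```

```text
stud [0.46261246 0.09964547 0.07      ]
slot [0.4475922  0.09804639 0.07      ] [0.47620307 0.10059452 0.07      ] 5.089426321133462
key [ 0.50955605 -0.15722706  0.098     ]
key in sealer 32.61179863654762 -176.10480545808707
t 4.2 shift [-0.0474 -0.0743  0.0648] roll -0.004617533687932487 tcp [ 0.449  -0.0932  0.3648] y-angle 100.84 tilt [ 2.e-04 -3.e-04 -1.e+00] q [ 0.716  0.243 -0.731  2.058  0.205  0.911  1.634] F [-0.1  0.2 -0.6] w 0.0846 0.0
```

>>> {"op": "carry_out", "data": {
  "moves": [
    [-0.01, -0.015, 0.01, 0, 0.085],
    [-0.02, -0.03, 0.02, 0, 0.085],
    [-0.03, -0.045, 0.03, -0.005, 0.07],
    [-0.04, -0.06, 0.045, -0.005, 0.06],
    [-0.047, -0.074, 0.06, -0.005, 0.05],
    [-0.047, -0.074, 0.065, -0.005, 0.05],
    [-0.047, -0.074, 0.065, -0.005, 0.05],
    [-0.047, -0.074, 0.065, -0.005, 0.05]
  ]
}}

```text
clock: 5.0
tcp_pos: [0.5088, -0.1553, 0.3001]
orientation: [0.308, -3.126, -0.0]
contact_force: [0.6, 0.5, -0.1]
grip_width: 0.0503
gripper_force: 0.0
```

```bash
python3 - <<'E'
from h import *
go([.5095,-.1572,.237],101.1)
W=cam("wrist")
im=r.grab_frame("wrist")[:,:,::-1];cv2.imwrite("pics/w3.png",im)
np.save("w3.npy",np.array([W[0]['rvec'],W[0]['tvec']]))
u=proj(W,[.5095,-.1572,.098]);print(u);x,y=int(u[0]),int(u[1])
cv2.imwrite("pics/c3.png",cv2.resize(im[y-90:y+60,x-100:x+100],None,fx=4,fy=4,interpolation=2));print(x-100,y-90)
E
```

```text
t 5.0 shift [-0.0003 -0.002   0.0631] roll 0.002850083838737159 tcp [ 0.5088 -0.1553  0.3001] y-angle 101.26 tilt [-0.e+00  2.e-04 -1.e+00] q [ 0.692  0.449 -0.64   1.959  0.353  0.846  1.629] F [ 0.6  0.5 -0.1] w 0.0503 0.0
[251.33800165 220.08409342]
151 130
```

View pics/c3.png

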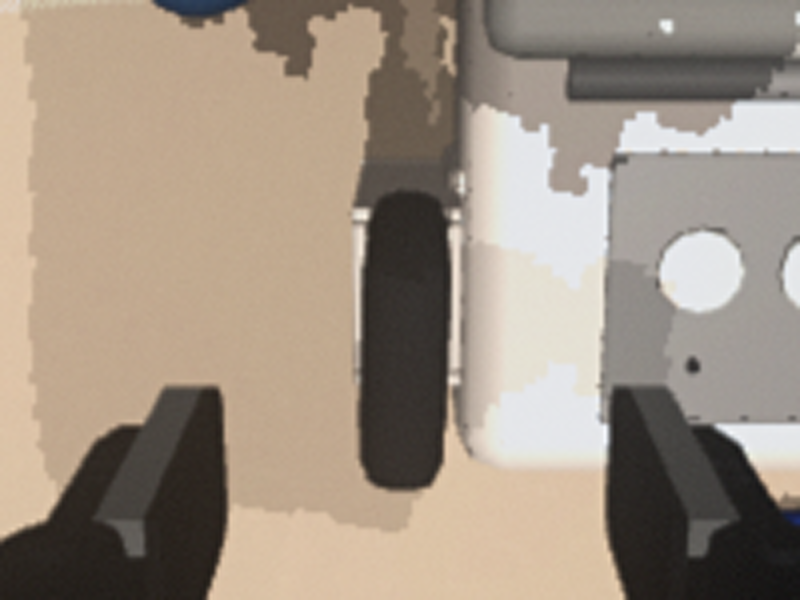

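The crop shows the key grip's top between the fingers. Its far end is at crop row 488 (full 251.5,252) and its near top edge is at row ~283 (full 201). The holster rim is visible on both sides.

```bash
python3 - <<'E'
from h import *
W=cams("w3.npy");W1=cams("w1.npy");T=cam("top");S=cam("scene")
f=plane(W,251.5,252,.098);n=plane(W,251.5,201,.098);print(f,n,(f+n)/2,np.linalg.norm(f-n))
print("height of far top edge",tri(ray(W,251.5,252),ray(W1,280.5,278.6)))
# rim corners at .058
for u,v in((355,210),(358,382),(460,380)): print(plane(W,151+u/4,130+v/4,.058))
go([.5095,-.1572,.237],101.1)
E
```

```text
[ 0.53119456 -0.15285008  0.098     ] [ 0.49713023 -0.15951725  0.098     ] [ 0.5141624  -0.15618366  0.098     ] 0.03471066308874654
height of far top edge [ 0.53170421 -0.15277296  0.09704207]
[ 0.49716545 -0.16883443  0.058     ]
[ 0.53101918 -0.16199039  0.058     ]
[ 0.52674607 -0.14257639  0.058     ]
t 5.05 shift [-0.0002 -0.002   0.0634] roll 0.003034441195058761 tcp [ 0.5089 -0.1553  0.3004] y-angle 101.27 tilt [ 6.e-04 -2.e-04 -1.e+00] q [ 0.692  0.448 -0.64   1.959  0.353  0.846  1.629] F [0.3 0.3 0.5] w 0.0502 0.0
```

>>> {"op": "carry_out", "data": {
  "moves": [
    [-0.002, -0.002, 0.01, 0.003, 0.05],
    [-0.002, -0.002, 0.022, 0.003, 0.05],
    [-0.002, -0.002, 0.034, 0.003, 0.05],
    [-0.002, -0.002, 0.046, 0.003, 0.05],
    [-0.002, -0.002, 0.056, 0.003, 0.05],
    [-0.002, -0.002, 0.063, 0.003, 0.05],
    [-0.002, -0.002, 0.063, 0.003, 0.05],
    [-0.002, -0.002, 0.063, 0.003, 0.05]
  ]
}}

```text
clock: 5.85
tcp_pos: [0.5116, -0.1574, 0.2367]
orientation: [-0.303, 3.127, 0.0]
contact_force: [0.2, 0.6, 0.3]
grip_width: 0.0503
gripper_force: 0.0
```

>>> {"op": "carry_out", "data": {
  "moves": [
    [0, 0, 0, 0, 0.03],
    [0, 0, 0, 0, 0.02],
    [0, 0, 0, 0, 0.01],
    [0, 0, 0, 0, 0.008],
    [0, 0, 0, 0, 0.006],
    [0, 0, 0, 0, 0.006],
    [0, 0, 0, 0, 0.006],
    [0, 0, 0, 0, 0.006]
  ],
  "force": 40
}}

```text
clock: 6.65
tcp_pos: [0.5117, -0.1575, 0.2372]
orientation: [-0.303, 3.126, -0.001]
contact_force: [-1.4, 0.1, 7.0]
grip_width: 0.0133
gripper_force: 41.3
```

```bash
python3 - <<'E'
from h import *
go([.511,-.1572,.29],101.1)
print(r.get_obs()['moment'])
E
```

```text
t 6.65 shift [ 0.0006  0.0004 -0.0528] roll -0.0005321081127988489 tcp [ 0.5117 -0.1575  0.2372] y-angle 101.07 tilt [ 7.e-04 -5.e-04 -1.e+00] q [ 0.642  0.543 -0.582  1.991  0.439  0.732  1.557] F [-1.4  0.1  7. ] w 0.0133 41.3
[-0.04022798  0.2446877   0.0378983 ]
```

>>> {"op": "carry_out", "data": {
  "moves": [
    [0, 0, -0.005, 0, 0.006],
    [0, 0, -0.015, 0, 0.006],
    [0, 0, -0.025, 0, 0.006],
    [0, 0, -0.035, 0, 0.006],
    [0, 0, -0.045, 0, 0.006],
    [0, 0, -0.055, 0, 0.006],
    [0, 0, -0.065, 0, 0.006],
    [0, 0, -0.07, 0, 0.006]
  ]
}}

```text
clock: 7.45
tcp_pos: [0.5117, -0.1575, 0.308]
orientation: [-0.303, 3.126, -0.001]
contact_force: [0.4, 0.4, -1.4]
grip_width: 0.0136
gripper_force: 40.6
```

```bash
python3 - <<'E'
from h import *
go([.4625,.0985,.307],95.1)
W=cam("wrist");im=r.grab_frame("wrist")[:,:,::-1];np.save("w4.npy",np.array([W[0]['rvec'],W[0]['tvec']]))
s=r.grab_frame("scene")[:,:,::-1];p=r.get_obs()['tcp_pos'];x,y=map(int,proj(cam("scene"),[p[0],p[1],.12]))
cv2.imwrite("pics/w4.png",im);cv2.imwrite("pics/s4.png",s)
a=im[100:300,150:350];b=s[y-50:y+50,x-50:x+50]
cv2.imwrite("pics/c4.png",np.hstack([cv2.resize(a,(400,400),interpolation=2),cv2.resize(b,(400,400),interpolation=2)]));print(x-50,y-50)
E
```

```text
t 7.45 shift [-0.0008  0.2607  0.0008] roll 0.10408384733580232 tcp [ 0.5117 -0.1575  0.308 ] y-angle 101.06 tilt [ 1.4e-03 -5.0e-04 -1.0e+00] q [ 0.698  0.443 -0.643  1.946  0.346  0.862  1.636] F [ 0.4  0.4 -1.4] w 0.0136 40.6
243 133
```

View pics/c4.png

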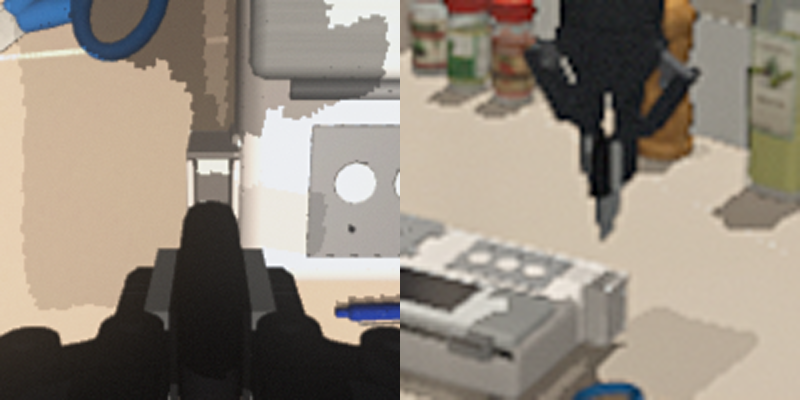

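The wrist crop shows the key held upright, with the near bottom edge of its grip at full (255,201.5). In the scene view the blade tip is at about (294,192.5).

```bash
python3 - <<'E'
from h import *
W=cams("w4.npy");S=cam("scene");p=r.get_obs()['tcp_pos'];M=R.from_rotvec(r.get_obs()['orientation']).as_matrix()
n=plane(W,255,201.5,.129);print("near edge in tool",M.T@(n-p))
print("predicted tip in scene",proj(S,[p[0],p[1],.093]),proj(S,[p[0]-.01,p[1]-.002,.093]),proj(S,[p[0]+.01,p[1]+.002,.093]))
g=cv2.imread("pics/s4.png");print(g[182:197,286:302].max(2))
go([.4625,.0985,.307],95.1)
E
```

```text
near edge in tool [0.019338   0.0003142  0.17855781]
predicted tip in scene [293.81376954 191.60529391] [292.21624138 192.89762452] [295.39377165 190.32714111]
[[205 207 209 199 171 137  34  53  70  88  97 104 180 214 209 208]
 [206 206 208 211 223 198  56  87  98  97  93 103 179 214 209 207]
 [207 207 207 207 216 191  64  86  93  96  90 113 184 214 208 208]
 [207 206 207 208 213 189  60  84  94  98  86 124 189 213 208 208]
 [206 207 206 207 215 188  59  81  96  92  92 153 202 210 206 206]
 [207 207 206 206 215 187  60  84  96  90 123 194 214 208 207 207]
 [207 207 205 207 213 188  89  80  92  84 154 204 213 208 206 206]
 [206 206 207 207 210 206 161  84  86  80 148 202 211 206 207 208]
 [206 207 208 207 207 216 196  99  85  99 166 205 208 207 206 207]
 [207 206 206 207 208 213 189  93  97 159 202 211 207 206 207 206]
 [205 206 206 206 207 211 187 109 150 203 213 208 206 206 206 207]
 [206 207 207 206 207 210 199 175 194 214 209 206 206 205 206 207]
 [205 205 206 207 207 206 208 211 210 207 208 206 206 207 207 207]
 [206 207 206 206 206 207 207 207 207 206 207 206 207 207 206 207]
 [204 206 205 205 207 206 207 206 206 206 205 206 206 207 206 206]]
t 7.55 shift [-0.0008  0.2607  0.0004] roll 0.10397653989603557 tcp [ 0.5117 -0.1575  0.3076] y-angle 101.06 tilt [ 1.4e-03 -5.0e-04 -1.0e+00] q [ 0.697  0.443 -0.643  1.946  0.346  0.861  1.636] F [ 0.7  0.3 -0.3] w 0.0133 40.6
```

>>> {"op": "carry_out", "data": {
  "moves": [
    [-0.006, 0.03, 0, 0.01, 0.006],
    [-0.012, 0.065, 0, 0.025, 0.006],
    [-0.02, 0.1, 0, 0.04, 0.006],
    [-0.027, 0.14, 0, 0.055, 0.006],
    [-0.035, 0.18, 0, 0.07, 0.006],
    [-0.043, 0.22, 0, 0.085, 0.006],
    [-0.049, 0.25, 0, 0.1, 0.006],
    [-0.051, 0.26, 0, 0.104, 0.006]
  ]
}}

```text
clock: 8.35
tcp_pos: [0.5109, 0.1115, 0.3067]
orientation: [-0.148, 3.138, 0.003]
contact_force: [-0.1, 0.4, -0.3]
grip_width: 0.0136
gripper_force: 40.6
```

>>> {"op": "carry_out", "data": {
  "moves": [
    [0, 0, 0, 0, 0.006],
    [0, 0, 0, 0, 0.006],
    [0, 0, 0, 0, 0.006],
    [0, 0, 0, 0, 0.006],
    [0, 0, 0, 0, 0.006],
    [0, 0, 0, 0, 0.006],
    [0, 0, 0, 0, 0.006],
    [0, 0, 0, 0, 0.006]
  ]
}}

```text
clock: 9.15
tcp_pos: [0.5116, 0.1074, 0.3067]
orientation: [-0.14, 3.138, -0.0]
contact_force: [0.2, -0.3, -1.0]
grip_width: 0.0135
gripper_force: 40.6
```

```bash
python3 - <<'E'
from h import *
go([.4625,.0985,.307],95.1)
W=cam("wrist");im=r.grab_frame("wrist")[:,:,::-1];np.save("w5.npy",np.array([W[0]['rvec'],W[0]['tvec']]));cv2.imwrite("pics/w5.png",im)
x,y=map(int,proj(W,[.4625,.0985,.07]));x0,y0=x-40,max(0,y-40);print(x0,y0)
cv2.imwrite("pics/c5.png",cv2.resize(im[y0:y0+80,x0:x0+80],None,fx=7,fy=7,interpolation=2))
E
```

```text
t 9.15 shift [ 0.0497 -0.0045 -0.0003] roll 0.00010751321464041983 tcp [0.5116 0.1074 0.3067] y-angle 95.11 tilt [ 0. -0. -1.] q [ 0.225  0.434 -0.681  1.973  0.359  0.855  1.009] F [ 0.2 -0.3 -1. ] w 0.0135 40.6
207 94
```

View pics/c5.png

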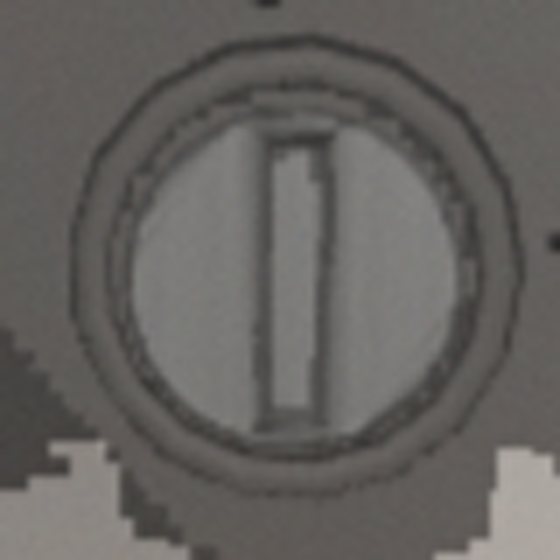

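The crop shows the head's circle centred at crop (297,283) and the slot running from (300,132) to (290,430). The collar circle is centred at (297,265).

```bash
python3 - <<'E'
from h import *
W=cams("w5.npy");f=lambda u,v,z:plane(W,207+u/7,94+v/7,z)
a,b=f(300,132,.07),f(290,430,.07);s=f(296,281.5,.07)
print("stud",s,"slot len",np.linalg.norm(a-b),"ang",np.degrees(np.arctan2(*(a-b)[1::-1]))%180,"collar",f(297,265.5,.063), "head w",np.linalg.norm(f(130,283,.07)-f(465,283,.07)))
W2=cams("w2.npy");print("tri",tri(ray(W,207+296/7,94+281.5/7),ray(W2,445,232.4)))
ux=np.array([np.cos(np.radians(4)),np.sin(np.radians(4)),0])
go([s[0]-.001,s[1],.291],94)
E
```

```text
stud [0.4619947  0.09946952 0.07      ] slot len 0.029283240647367075 ang 2.8459397355461817 collar [0.46094817 0.09936813 0.063     ] head w 0.033372328002350765
tri [0.46222732 0.0994005  0.07038599]
t 9.2 shift [ 0.0511 -0.0035  0.0157] roll 0.01935723104562388 tcp [0.5116 0.1075 0.3067] y-angle 95.11 tilt [ 1.e-04  0.e+00 -1.e+00] q [ 0.224  0.434 -0.681  1.973  0.359  0.855  1.009] F [ 0.4  0.3 -0.3] w 0.0133 40.6
```

>>> {"op": "carry_out", "data": {
  "moves": [
    [0.01, -0.001, 0, 0.01, 0.006],
    [0.02, -0.002, 0, 0.02, 0.006],
    [0.03, -0.003, 0, 0.033, 0.006],
    [0.04, -0.003, 0.005, 0.033, 0.006],
    [0.051, -0.0035, 0.01, 0.033, 0.006],
    [0.051, -0.0035, 0.0155, 0.033, 0.006],
    [0.051, -0.0035, 0.0155, 0.033, 0.006],
    [0.051, -0.0035, 0.0155, 0.033, 0.006]
  ],
  "force": 60
}}

```text
clock: 10.0
tcp_pos: [0.4615, 0.0995, 0.2911]
orientation: [-0.088, 3.14, 0.0]
contact_force: [0.1, -1.0, -0.8]
grip_width: 0.0134
gripper_force: 62.6
```

```bash
python3 - <<'E'
from h import *
go([.461,.0995,.279],93.2)
print(r.get_obs()['moment'])
E
```

```text
t 10.0 shift [ 0.0005 -0.      0.0121] roll 0.0002704044092402826 tcp [0.4615 0.0995 0.2911] y-angle 93.22 tilt [ 1.e-04  3.e-04 -1.e+00] q [ 0.236  0.382 -0.688  2.096  0.345  0.775  0.96 ] F [ 0.1 -1.  -0.8] w 0.0134 62.6
[ 0.04713485 -0.00834766  0.02694158]
```

>>> {"op": "carry_out", "data": {
  "moves": [
    [0.0005, 0, 0.001, 0, 0.006],
    [0.0005, 0, 0.002, 0, 0.006],
    [0.0005, 0, 0.003, 0, 0.006],
    [0.0005, 0, 0.004, 0, 0.006],
    [0.0005, 0, 0.005, 0, 0.006],
    [0.0005, 0, 0.006, 0, 0.006],
    [0.0005, 0, 0.007, 0, 0.006],
    [0.0005, 0, 0.008, 0, 0.006]
  ]
}}

```text
clock: 10.8
tcp_pos: [0.4606, 0.0995, 0.2831]
orientation: [-0.088, 3.14, -0.0]
contact_force: [0.6, 0.7, -1.3]
grip_width: 0.013
gripper_force: 62.6
```

>>> {"op": "carry_out", "data": {
  "moves": [
    [0, 0, 0.0005, 0, 0.006],
    [0, 0, 0.001, 0, 0.006],
    [0, 0, 0.0015, 0, 0.006],
    [0, 0, 0.002, 0, 0.006],
    [0, 0, 0.0025, 0, 0.006],
    [0, 0, 0.003, 0, 0.006],
    [0, 0, 0.0035, 0, 0.006],
    [0, 0, 0.0035, 0, 0.006]
  ]
}}

```text
clock: 11.6
tcp_pos: [0.4606, 0.0994, 0.2796]
orientation: [0.088, -3.14, 0.0]
contact_force: [-0.3, -1.0, -0.8]
grip_width: 0.0131
gripper_force: 62.6
```

Still free, so the blade is about 5.5 mm into the slot. I'll continue.

>>> {"op": "carry_out", "data": {
  "moves": [
    [0, 0, 0.0005, 0, 0.006],
    [0, 0, 0.0008, 0, 0.006],
    [0, 0, 0.001, 0, 0.006],
    [0, 0, 0.0012, 0, 0.006],
    [0, 0, 0.0014, 0, 0.006],
    [0, 0, 0.0016, 0, 0.006],
    [0, 0, 0.0018, 0, 0.006],
    [0, 0, 0.002, 0, 0.006]
  ]
}}

```text
clock: 12.4
tcp_pos: [0.4606, 0.0995, 0.2777]
orientation: [-0.088, 3.14, 0.0]
contact_force: [-0.7, -0.7, 3.8]
grip_width: 0.0133
gripper_force: 63.4
```

>>> {"op": "carry_out", "data": {
  "moves": [
    [0, 0, 0.0002, 0, 0.006],
    [0, 0, 0.0004, 0, 0.006],
    [0, 0, 0.0006, 0, 0.006],
    [0, 0, 0.0008, 0, 0.006],
    [0, 0, 0.001, 0, 0.006],
    [0, 0, 0.0012, 0, 0.006],
    [0, 0, 0.0013, 0, 0.006],
    [0, 0, 0.0013, 0, 0.006]
  ]
}}

```text
clock: 13.2
tcp_pos: [0.4606, 0.0994, 0.2764]
orientation: [-0.088, 3.14, 0.0]
contact_force: [-0.2, -0.8, 2.8]
grip_width: 0.0133
gripper_force: 63.4
```

>>> {"op": "carry_out", "data": {
  "moves": [
    [0, 0, 0.0002, 0, 0.006],
    [0, 0, 0.0004, 0, 0.006],
    [0, 0, 0.0006, 0, 0.006],
    [0, 0, 0.0008, 0, 0.006],
    [0, 0, 0.001, 0, 0.006],
    [0, 0, 0.0011, 0, 0.006],
    [0, 0, 0.0012, 0, 0.006],
    [0, 0, 0.0012, 0, 0.006]
  ]
}}

```text
clock: 14.0
tcp_pos: [0.4606, 0.0994, 0.2752]
orientation: [-0.088, 3.14, 0.0]
contact_force: [-0.6, -0.9, 3.3]
grip_width: 0.0133
gripper_force: 63.4
```

>>> {"op": "carry_out", "data": {
  "moves": [
    [0, 0, 0.0002, 0, 0.006],
    [0, 0, 0.0004, 0, 0.006],
    [0, 0, 0.0006, 0, 0.006],
    [0, 0, 0.0007, 0, 0.006],
    [0, 0, 0.0008, 0, 0.006],
    [0, 0, 0.0009, 0, 0.006],
    [0, 0, 0.001, 0, 0.006],
    [0, 0, 0.001, 0, 0.006]
  ]
}}

```text
clock: 14.8
tcp_pos: [0.4606, 0.0995, 0.2742]
orientation: [-0.088, 3.14, -0.0]
contact_force: [-0.3, -0.6, 4.5]
grip_width: 0.0132
gripper_force: 63.4
```

>>> {"op": "carry_out", "data": {
  "moves": [
    [0, 0, 0.0001, 0, 0.006],
    [0, 0, 0.0002, 0, 0.006],
    [0, 0, 0.0003, 0, 0.006],
    [0, 0, 0.0004, 0, 0.006],
    [0, 0, 0.0005, 0, 0.006],
    [0, 0, 0.0006, 0, 0.006],
    [0, 0, 0.0007, 0, 0.006],
    [0, 0, 0.0007, 0, 0.006]
  ]
}}

```text
clock: 15.6
tcp_pos: [0.4607, 0.0996, 0.274]
orientation: [-0.088, 3.14, -0.001]
contact_force: [-1.8, -0.6, 10.6]
grip_width: 0.0127
gripper_force: 64.4
```

>>> {"op": "carry_out", "data": {
  "moves": [
    [0, 0, 0, 0.04, 0.006],
    [0, 0, 0, 0.08, 0.006],
    [0, 0, 0, 0.13, 0.006],
    [0, 0, 0, 0.18, 0.006],
    [0, 0, 0, 0.23, 0.006],
    [0, 0, 0, 0.28, 0.006],
    [0, 0, 0, 0.34, 0.006],
    [0, 0, 0, 0.4, 0.006]
  ]
}}

```text
clock: 16.4
tcp_pos: [0.4607, 0.0992, 0.274]
orientation: [0.541, 3.094, -0.001]
contact_force: [-2.1, -1.0, 10.0]
grip_width: 0.0133
gripper_force: 64.6
```

```bash
python3 - <<'E'
from h import *
go([.461,.0995,.274],93.2)
print(r.get_obs()['moment'])
E
```

```text
t 16.4 shift [-0.0002  0.0004 -0.    ] roll -0.40215005461542497 tcp [0.4607 0.0992 0.274 ] y-angle 70.16 tilt [ 2.e-04 -1.e-03 -1.e+00] q [ 0.143  0.388 -0.579  2.115  0.32   0.723  0.58 ] F [-2.1 -1.  10. ] w 0.0133 64.6
[-0.43936881  0.40405483  0.1085162 ]
```

>>> {"op": "carry_out", "data": {
  "moves": [
    [0, 0, 0, 0.05, 0.006],
    [0, 0, 0, 0.1, 0.006],
    [0, 0, 0, 0.15, 0.006],
    [0, 0, 0, 0.2, 0.006],
    [0, 0, 0, 0.25, 0.006],
    [0, 0, 0, 0.3, 0.006],
    [0, 0, 0, 0.35, 0.006],
    [0, 0, 0, 0.38, 0.006]
  ]
}}

```text
clock: 17.2
tcp_pos: [0.4607, 0.0994, 0.2739]
orientation: [1.114, 2.937, -0.0]
contact_force: [-1.1, -0.7, 8.3]
grip_width: 0.0133
gripper_force: 64.2
```

>>> {"op": "carry_out", "data": {
  "moves": [
    [0, 0, 0, 0.01, 0.006],
    [0, 0, 0, 0.02, 0.006],
    [0, 0, 0, 0.03, 0.006],
    [0, 0, 0, 0.04, 0.006],
    [0, 0, 0, 0.05, 0.006],
    [0, 0, 0, 0.06, 0.006],
    [0, 0, 0, 0.07, 0.006],
    [0, 0, 0, 0.07, 0.006]
  ]
}}

```text
clock: 18.0
tcp_pos: [0.4607, 0.0994, 0.2738]
orientation: [1.215, 2.897, -0.0]
contact_force: [-0.9, -0.4, 7.4]
grip_width: 0.0134
gripper_force: 64.0
```

>>> {"op": "carry_out", "data": {
  "moves": [
    [0, 0, 0.0002, 0, 0.006],
    [0, 0, 0.0003, 0.01, 0.006],
    [0, 0, 0.0003, 0.02, 0.006],
    [0, 0, 0.0003, 0.03, 0.006],
    [0, 0, 0.0003, 0.04, 0.006],
    [0, 0, 0.0003, 0.05, 0.006],
    [0, 0, 0.0003, 0.06, 0.006],
    [0, 0, 0.0003, 0.06, 0.006]
  ]
}}

```text
clock: 18.8
tcp_pos: [0.4607, 0.0994, 0.2732]
orientation: [1.301, 2.859, 0.0]
contact_force: [0.7, -0.2, 4.4]
grip_width: 0.0135
gripper_force: 63.6
```

The force fell and the tool sank, so this is probably the catch. I'll follow it straight down.

>>> {"op": "carry_out", "data": {
  "moves": [
    [0, 0, 0.0002, 0, 0.006],
    [0, 0, 0.0004, 0, 0.006],
    [0, 0, 0.0006, 0, 0.006],
    [0, 0, 0.0008, 0, 0.006],
    [0, 0, 0.0009, 0, 0.006],
    [0, 0, 0.001, 0, 0.006],
    [0, 0, 0.001, 0, 0.006],
    [0, 0, 0.001, 0, 0.006]
  ]
}}

```text
clock: 19.6
tcp_pos: [0.4607, 0.0995, 0.2722]
orientation: [1.301, 2.859, 0.0]
contact_force: [1.5, -0.6, 4.3]
grip_width: 0.0133
gripper_force: 63.6
```

>>> {"op": "carry_out", "data": {
  "moves": [
    [0, 0, 0.0002, 0, 0.006],
    [0, 0, 0.0004, 0, 0.006],
    [0, 0, 0.0006, 0, 0.006],
    [0, 0, 0.0008, 0, 0.006],
    [0, 0, 0.0009, 0, 0.006],
    [0, 0, 0.001, 0, 0.006],
    [0, 0, 0.001, 0, 0.006],
    [0, 0, 0.001, 0, 0.006]
  ]
}}

```text
clock: 20.4
tcp_pos: [0.4607, 0.0995, 0.2719]
orientation: [1.301, 2.859, -0.0]
contact_force: [-1.1, -2.2, 12.4]
grip_width: 0.0133
gripper_force: 64.9
```

>>> {"op": "carry_out", "data": {
  "moves": [
    [0, 0, 0.0001, 0, 0.006],
    [0, 0, 0.0002, 0, 0.006],
    [0, 0, 0.0002, 0, 0.006],
    [0, 0, 0.0002, 0, 0.006],
    [0, 0, 0.0002, 0.02, 0.006],
    [0, 0, 0.0002, 0.04, 0.006],
    [0, 0, 0.0002, 0.06, 0.006],
    [0, 0, 0.0002, 0.06, 0.006]
  ]
}}

```text
clock: 21.2
tcp_pos: [0.4608, 0.0996, 0.2718]
orientation: [1.386, 2.818, -0.0]
contact_force: [-1.4, -1.8, 14.1]
grip_width: 0.013
gripper_force: 65.2
```

```bash
python3 - <<'E'
from h import *
go([.461,.0995,.274],101.1)
print(r.get_obs()['moment'])
E
```

```text
t 21.2 shift [-0.0002  0.0001 -0.0022] roll -1.1081113217158323 tcp [0.4608 0.0996 0.2718] y-angle 37.61 tilt [ 7.e-04 -4.e-04 -1.e+00] q [ 0.034  0.369 -0.449  2.123  0.247  0.698  0.078] F [-1.4 -1.8 14.1] w 0.013 65.2
[-0.40090212  0.19914845  0.03977084]
```

>>> {"op": "carry_out", "data": {
  "moves": [
    [0, 0, -0.0005, -0.03, 0.006],
    [0, 0, -0.001, -0.07, 0.006],
    [0, 0, -0.003, -0.08, 0.006],
    [0, 0, -0.006, -0.08, 0.006],
    [0, 0, -0.012, -0.08, 0.006],
    [0, 0, -0.02, -0.08, 0.006],
    [0, 0, -0.03, -0.08, 0.006],
    [0, 0, -0.036, -0.08, 0.006]
  ]
}}

```text
clock: 22.0
tcp_pos: [0.4607, 0.0996, 0.3082]
orientation: [1.272, 2.872, 0.001]
contact_force: [0.7, 0.6, -0.7]
grip_width: 0.0131
gripper_force: 62.9
```

>>> {"op": "carry_out", "data": {
  "moves": [
    [-0.015, 0, 0, -0.13, 0.006],
    [-0.03, 0, 0, -0.26, 0.006],
    [-0.04, 0, 0, -0.39, 0.006],
    [-0.05, 0, 0, -0.52, 0.006],
    [-0.05, 0, 0, -0.65, 0.006],
    [-0.05, 0, 0, -0.78, 0.006],
    [-0.05, 0, 0, -0.91, 0.006],
    [-0.05, 0, 0, -1.028, 0.006]
  ]
}}

```text
clock: 22.8
tcp_pos: [0.4942, 0.0623, 0.3075]
orientation: [-0.312, 3.126, -0.0]
contact_force: [0.4, -0.4, -0.2]
grip_width: 0.0135
gripper_force: 62.9
```

```bash
python3 - <<'E'
from h import *
W=cam("wrist");im=r.grab_frame("wrist")[:,:,::-1];np.save("w6.npy",np.array([W[0]['rvec'],W[0]['tvec']]));cv2.imwrite("pics/w6.png",im)
x,y=map(int,proj(W,[.462,.0995,.063]));x0,y0=max(0,x-50),max(0,y-40);print(x,y,x0,y0)
a=cv2.resize(im[y0:y0+80,x0:x0+100],None,fx=4,fy=4,interpolation=2);b=cv2.resize(im[140:380,155:355],None,fx=1.333,fy=1.333)[:320]
cv2.imwrite("pics/c6.png",np.hstack([a,b]))
go([.5117,-.1575,.308],101.06)
E
```

```text
311 168 261 128
t 22.85 shift [ 0.0275 -0.2187 -0.0005] roll 0.011124536232570805 tcp [0.4943 0.0622 0.3074] y-angle 101.7 tilt [ 2.e-04 -2.e-04 -1.e+00] q [ 0.316  0.394 -0.683  2.027  0.335  0.831  1.216] F [-0.9  0.1 -1.3] w 0.0131 62.9
```

View pics/c6.png

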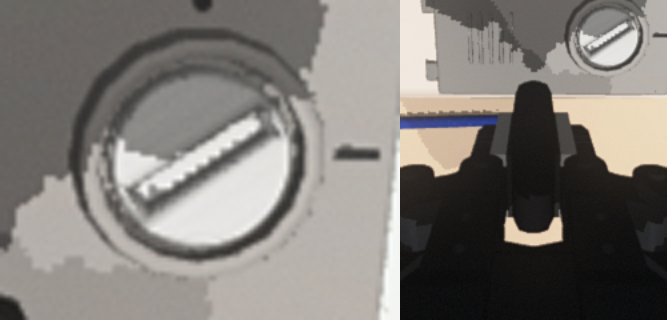

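The view shows the head concentric and level with the collar, with its slot turned about 60°. The grip edge sits at (256,200), unchanged in the hand. I'll take the key back to where it was grasped.

>>> {"op": "carry_out", "data": {
  "moves": [
    [0.003, -0.025, 0, 0.003, 0.006],
    [0.007, -0.055, 0, 0.005, 0.006],
    [0.011, -0.09, 0, 0.008, 0.006],
    [0.015, -0.125, 0, 0.011, 0.006],
    [0.02, -0.16, 0, 0.011, 0.006],
    [0.025, -0.195, 0, 0.011, 0.006],
    [0.027, -0.212, 0, 0.011, 0.006],
    [0.0275, -0.2185, 0, 0.011, 0.006]
  ]
}}

```text
clock: 23.65
tcp_pos: [0.5091, -0.1598, 0.3072]
orientation: [0.278, -3.129, 0.001]
contact_force: [0.2, -0.3, -0.1]
grip_width: 0.0131
gripper_force: 62.9
```

>>> {"op": "carry_out", "data": {
  "moves": [
    [0, 0, 0, 0, 0.006],
    [0, 0, 0, 0, 0.006],
    [0, 0, 0, 0, 0.006],
    [0, 0, 0, 0, 0.006],
    [0, 0, 0, 0, 0.006],
    [0, 0, 0, 0, 0.006],
    [0, 0, 0, 0, 0.006],
    [0, 0, 0, 0, 0.006]
  ]
}}

```text
clock: 24.45
tcp_pos: [0.5094, -0.1572, 0.307]
orientation: [0.287, -3.128, -0.0]
contact_force: [-0.9, -0.9, -2.0]
grip_width: 0.0132
gripper_force: 62.9
```

```bash
python3 - <<'E'
from h import *
go([.5117,-.1575,.308],101.06)
E
```

```text
t 24.45 shift [-0.0022 -0.0007 -0.001 ] roll -0.009824782796987461 tcp [ 0.5094 -0.1572  0.307 ] y-angle 100.5 tilt [-0.  0. -1.] q [ 0.673  0.433 -0.609  1.953  0.324  0.853  1.644] F [-0.9 -0.9 -2. ] w 0.0132 62.9
```

>>> {"op": "carry_out", "data": {
  "moves": [
    [-0.002, -0.0005, 0, -0.01, 0.006],
    [-0.002, -0.0005, 0, -0.01, 0.006],
    [-0.002, -0.0005, 0.008, -0.01, 0.006],
    [-0.002, -0.0005, 0.016, -0.01, 0.006],
    [-0.002, -0.0005, 0.022, -0.01, 0.006],
    [-0.002, -0.0005, 0.028, -0.01, 0.006],
    [-0.002, -0.0005, 0.034, -0.01, 0.006],
    [-0.002, -0.0005, 0.036, -0.01, 0.006]
  ]
}}

```text
clock: 25.25
tcp_pos: [0.5112, -0.1573, 0.2701]
orientation: [0.303, -3.126, -0.001]
contact_force: [0.6, -0.7, -0.5]
grip_width: 0.0125
gripper_force: 62.9
```

```bash
python3 - <<'E'
from h import *
go([.5117,-.1575,.238],101.06)
E
```

```text
t 25.25 shift [-0.0005 -0.0003  0.0321] roll 0.00023381439288609765 tcp [ 0.5112 -0.1573  0.2701] y-angle 101.07 tilt [-1.1e-03  3.0e-04 -1.0e+00] q [ 0.647  0.488 -0.584  1.974  0.373  0.787  1.613] F [ 0.6 -0.7 -0.5] w 0.0125 62.9
```

Tip at about 55 mm, in the mouth with no contact. I'll lower it the rest of the way.

>>> {"op": "carry_out", "data": {
  "moves": [
    [-0.0005, 0, 0.005, 0, 0.006],
    [-0.0005, 0, 0.01, 0, 0.006],
    [-0.0005, 0, 0.015, 0, 0.006],
    [-0.0005, 0, 0.02, 0, 0.006],
    [-0.0005, 0, 0.024, 0, 0.006],
    [-0.0005, 0, 0.028, 0, 0.006],
    [-0.0005, 0, 0.03, 0, 0.006],
    [-0.0005, 0, 0.031, 0, 0.006]
  ]
}}

```text
clock: 26.05
tcp_pos: [0.5119, -0.1573, 0.2398]
orientation: [0.303, -3.127, -0.0]
contact_force: [-0.7, 0.1, 0.4]
grip_width: 0.0131
gripper_force: 62.9
```

>>> {"op": "carry_out", "data": {
  "moves": [
    [0, 0, 0.0005, 0, 0.006],
    [0, 0, 0.001, 0, 0.006],
    [0, 0, 0.0015, 0, 0.006],
    [0, 0, 0.0018, 0, 0.006],
    [0, 0, 0.002, 0, 0.006],
    [0, 0, 0.002, 0, 0.006],
    [0, 0, 0.002, 0, 0.006],
    [0, 0, 0.002, 0, 0.006]
  ]
}}

```text
clock: 26.85
tcp_pos: [0.5119, -0.1573, 0.238]
orientation: [-0.303, 3.127, -0.0]
contact_force: [-0.7, -0.0, -0.1]
grip_width: 0.0131
gripper_force: 62.9
```

>>> {"op": "carry_out", "data": {
  "moves": [
    [0, 0, 0.0003, 0, 0.006],
    [0, 0, 0.0006, 0, 0.006],
    [0, 0, 0.0009, 0, 0.006],
    [0, 0, 0.0012, 0, 0.006],
    [0, 0, 0.0014, 0, 0.006],
    [0, 0, 0.0014, 0, 0.006],
    [0, 0, 0.0014, 0, 0.006],
    [0, 0, 0.0014, 0, 0.006]
  ]
}}

```text
clock: 27.65
tcp_pos: [0.512, -0.1572, 0.2372]
orientation: [0.303, -3.127, 0.001]
contact_force: [-3.1, 1.1, 7.4]
grip_width: 0.0132
gripper_force: 64.0
```

Seated at the same height as the original grasp. I'll open and retreat.

>>> {"op": "carry_out", "data": {
  "moves": [
    [0, 0, 0, 0, 0.02],
    [0, 0, 0, 0, 0.025],
    [0, 0, 0, 0, 0.03],
    [0, 0, 0, 0, 0.035],
    [0, 0, 0, 0, 0.04],
    [0, 0, 0, 0, 0.045],
    [0, 0, 0, 0, 0.05],
    [0, 0, 0, 0, 0.05]
  ]
}}

```text
clock: 28.45
tcp_pos: [0.5119, -0.1573, 0.2366]
orientation: [-0.303, 3.127, 0.0]
contact_force: [-1.0, 0.2, 0.4]
grip_width: 0.05
gripper_force: 0.0
```

>>> {"op": "carry_out", "data": {
  "moves": [
    [0, 0, -0.01, 0, 0.05],
    [0, 0, -0.02, 0, 0.05],
    [0, 0, -0.035, 0, 0.05],
    [0, 0, -0.05, 0, 0.05],
    [0, 0, -0.063, 0, 0.05],
    [0, 0, -0.063, 0, 0.05],
    [0, 0, -0.063, 0, 0.05],
    [0, 0, -0.063, 0, 0.05]
  ]
}}

```text
clock: 29.25
tcp_pos: [0.5116, -0.1574, 0.2991]
orientation: [0.303, -3.126, -0.0]
contact_force: [-0.2, 0.7, -0.1]
grip_width: 0.0503
gripper_force: 0.0
```

```bash
python3 - <<'E'
from h import *
go([.5117,-.1575,.308],101.06)
im=r.grab_frame("wrist")[:,:,::-1];s=r.grab_frame("scene")[:,:,::-1]
a=im[130:280,151:351];b=s[165:265,220:330]
cv2.imwrite("pics/c7.png",np.hstack([cv2.resize(a,(400,300),interpolation=2),cv2.resize(b,(330,300),interpolation=2)]))
E
```

```text
t 29.25 shift [-0.0001 -0.0001 -0.0089] roll 9.872972166082595e-06 tcp [ 0.5116 -0.1574  0.2991] y-angle 101.06 tilt [-1.e-03  2.e-04 -1.e+00] q [ 0.668  0.448 -0.606  1.953  0.337  0.842  1.644] F [-0.2  0.7 -0.1] w 0.0503 0.0
```

View pics/c7.png

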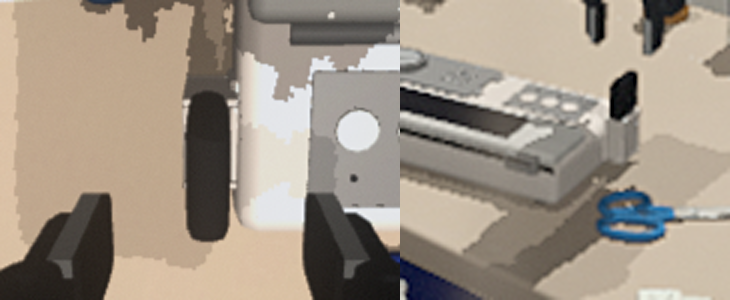

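The key stands upright in the holster with its grip down on the mouth, the gripper is clear, and the scissors look undisturbed.

```bash
python3 -c "
from bench import r
print(r.hand_in())"
```

```text
the job is handed in; nothing more can be done
None
```

I turned the stud clockwise with the key until it dropped into its catch and sat flush with its collar. The key is back upright and fully down in its holster, and the job was handed in at about 29 s of the 67 s allowed.

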